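# Stamp the unstamped blocks and stow them

### The arm

A 6-joint arm with a two-finger parallel gripper is mounted at the origin on a cart in front of the work surface, level with it; the furniture and walls round the work are solid. World frame = base frame: x ahead of the robot, y to its left, z up, the work surface at z = 0. Lengths are in m, angles in rad, forces in N, time in s.
With the tool pointing down it reaches from about 0.275 to 0.875 m from the base axis. Payload 12.5 kg.
Tool frame: the origin (TCP) lies on the centre line of the jaws, within the pads' length; the fingertips stand r.finger_overhang ahead of it and the grasp point (between the pads) lies 3 mm ahead of it (r.finger_overhang is the distance from the TCP to the fingertips, in m); z points along the fingers, y is the line along which they close (so a half turn about z gives the same grasp; the last joint's range is limited). The gripper opens to 85 mm and grips with 20 to 120 N. Pads are 22 mm wide; open, the fingers measure 114 mm over their backs; the gripper's body (76 mm by 85 mm) begins 54 mm behind the grasp point. The pads swing forward as they close: fully open they stand 13 mm farther back than shut.
Start: joints at [1.226, 0.351, 1.652, -0, 1.139, -0.085], TCP at [0.141, 0.532, 0.253] pointing down, gripper open.
Joint ranges: [-2.75, 2.75], [-0.79, 2.1], [0.01, 2.65], [-1.57, 4.71], [0.07, 3.14], [-2.87, 2.87]. Speed limits (rad/s): [2.22, 2.22, 2.79, 3.14, 3.14, 3.14].

### API

Orientations are given as a unit quaternion [x, y, z, w].
In Python, from cell import r, optics gives the robot as it stands. The module is installed in compiled form; this text tells all that it offers. Calls block until the motion is done:
- r.move_to(position, orientation): joint-space move of the TCP to a pose.
- r.move_linear(position, rot=None, vel=0.15): straight line of the TCP; rot=None keeps the orientation; vel is the mean speed in m/s.
- r.set_joints(angles): joint-space move.
- r.set_gripper(opening, squeeze=None): opening from 0.0 (shut) to 1.0 (fully open); squeeze is the grip in N (None keeps the last); returns when the fingers have stopped.
- r.sleep(seconds).
- r.inverse_kinematics(position, orientation): joint angles nearest the present ones, or None.
- optics.get_image(name): name is "scene" or "side" or "wrist"; returns a dict with "pixels" (400x640x3 uint8, red, green, blue), "depth" (400x640 float32, m along the optical axis (not along the pixel's ray), 0 where there is no reading), "fx", "fy", "cx", "cy" (pixels), "camera_from_world" (4x4, takes a point from world to camera coordinates); the wrist camera has in their place "mount" (4x4, takes a point from camera to tool coordinates, whose origin is the TCP and whose axes are the flange's). Camera axes: x right, y down, z forward; pixel columns grow to the right and rows downward; lengths in m; the calibration is good to about 2 mm. A picture is of the moment at which its call begins: read the wrist's pose just before it.
A pose or a line that the arm cannot do raises r.PlanningError and nothing moves.
- r.hand_in(): hands the job in; it is judged then, once.
Readings, each from a call of its own:
- r.current_t(): time.
- r.current_q(): joint angles.
- r.current_qvel(): joint speeds.
- r.current_effort(): joint torques, N m.
- r.current_tool_pos(): TCP position.
- r.current_ee_rot(): TCP orientation.
- r.current_contact_force(): force on the tool from outside, world axes, zero at the start.
- r.current_torque(): the same for the moment, N m.
- r.current_opening(): opening from 0.0 (shut) to 1.0 (fully open).
- r.current_finger_force(): force on a finger pad.
Only numpy, scipy, OpenCV 4.12 (cv2) and the standard library are available. Lean on these libraries where they do the work, as an engineer would, in place of code of your own. Each camera call takes 0.05 s, during which the arm holds its last target. There are 200 camera calls.

### The job

Lay every block whose brass plug still stands proud flat on the steel marking plate, leaving the already stamped ones (plug flush) where they lie. When all of them are on the plate, take the hand punch and press each proud plug flush with the wood, holding the punch upright and pushing with a slow, steady force (no blow, no dragging while it bears on the plug), and lift it off cleanly. Then stand the punch back upright in the middle of its cork rest, and last lay the newly stamped blocks flat on the dark wooden board; leave the tin, rasp and screwdriver alone.

Things in the scene. Friction and masses are not known exactly. Their poses are not given: they have to be found in the camera images.
- plate_top (a point): flat bare steel marking plate fixed on the bench, 100 (x) x 280 (y, its long way) x 4 mm; the point is the centre of its top face, 4 mm above the bench, axes along the plate
- board_top (a point): dark wooden board for finished blocks, fixed on the bench, 100 (x) x 280 (y, its long way) x 6 mm, with a wooden cleat 10 mm wide and 12 mm high (from the bench up) across each end, 260 mm between the cleats; the point is the centre of its top face, 6 mm above the bench, axes along the board. Plate and board lie end to end, either one on the left
- rest_top (a point): round cork rest, 76 mm across, 6 mm high, fixed on the bench; the point is the centre of its top face
- punch_centre (a point): loose hand punch, 100 mm tall, standing upright on the cork rest, about 0.2 to 0.33 kg: round steel foot 36 mm across and 16 mm high with a flat face, neck 20 mm across up to 38 mm, then a square wooden handle 28 x 28 mm from 38 mm to 100 mm above the face. The point is on its axis, half-way up (50 mm above the face); z up along the punch, x and y square to the handle's sides
- punch_face (a point): centre of the flat face under the punch's foot
- block_a_centre (a point): loose wooden block 45 (x) x 70 (y) x 19 (z) mm, about 0.12 kg, with a round brass plug 24 mm across in the middle of its top; the point is the centre of the wood, 9.5 mm above its underside, z up. May be absent (None)
- block_b_centre (a point): loose wooden block 45 (x) x 70 (y) x 19 (z) mm, about 0.12 kg, with a round brass plug 24 mm across in the middle of its top; the point is the centre of the wood, 9.5 mm above its underside, z up. May be absent (None)
- block_c_centre (a point): loose wooden block 45 (x) x 70 (y) x 19 (z) mm, about 0.12 kg, with a round brass plug 24 mm across in the middle of its top; the point is the centre of the wood, 9.5 mm above its underside, z up. May be absent (None)
- block_d_centre (a point): loose wooden block 45 (x) x 70 (y) x 19 (z) mm, about 0.12 kg, with a round brass plug 24 mm across in the middle of its top; the point is the centre of the wood, 9.5 mm above its underside, z up. May be absent (None)
- block_e_centre (a point): loose wooden block 45 (x) x 70 (y) x 19 (z) mm, about 0.12 kg, with a round brass plug 24 mm across in the middle of its top; the point is the centre of the wood, 9.5 mm above its underside, z up. May be absent (None)
- plug_a (a joint): how far the brass plug of block_a has been pressed into the wood, m: 0 = not stamped, stands 8 mm proud of the top face; 0.008 = stamped, flush with the top face. It yields to a steady push of about 8 N, needs more the faster it is pushed, and stays where it is left. None if the block is absent
- plug_b (a joint): how far the brass plug of block_b has been pressed into the wood, m: 0 = not stamped, stands 8 mm proud of the top face; 0.008 = stamped, flush with the top face. It yields to a steady push of about 8 N, needs more the faster it is pushed, and stays where it is left. None if the block is absent
- plug_c (a joint): how far the brass plug of block_c has been pressed into the wood, m: 0 = not stamped, stands 8 mm proud of the top face; 0.008 = stamped, flush with the top face. It yields to a steady push of about 8 N, needs more the faster it is pushed, and stays where it is left. None if the block is absent
- plug_d (a joint): how far the brass plug of block_d has been pressed into the wood, m: 0 = not stamped, stands 8 mm proud of the top face; 0.008 = stamped, flush with the top face. It yields to a steady push of about 8 N, needs more the faster it is pushed, and stays where it is left. None if the block is absent
- plug_e (a joint): how far the brass plug of block_e has been pressed into the wood, m: 0 = not stamped, stands 8 mm proud of the top face; 0.008 = stamped, flush with the top face. It yields to a steady push of about 8 N, needs more the faster it is pushed, and stays where it is left. None if the block is absent
- wax_tin: round tin, 66 mm across, 68 mm high, a bystander; origin under its middle, on the bench
- mini_rasp: small rasp plane 31 x 93 x 20 mm lying at the left, a bystander; origin under its middle, on the bench
- screwdriver: screwdriver, 200 mm long, 28 mm thick, lying at the left, a bystander; origin under its middle, on the bench
Mind the look-alikes: they are no part of the job. What is shaped like the part that bears rest_top but pink is not meant.

How it is judged:
By the outcome, as a careful person would: the job done as asked, in the order asked, and still so for the second after the job is handed in, with the robot touching nothing.
Of block_a, block_b, block_c only 2 to 3 are there at a start; the rules pass over those that are not, and their reading is None.
Of block_d, block_e only 1 to 2 are there at a start; the rules pass over those that are not, and their reading is None.
At some moment in a run one of block_a, block_b, block_c may be knocked a few centimetres aside while the robot is not near it.
It also fails if it takes over 210 s, if anything falls off the work surface, if the arm or the gripper's body presses on something with over 40 N, if the wrist force passes 120 N, or if a joint passes its speed limit or range.

## Working session

There is one attempt and no reset: what is moved stays moved. The work goes in short steps, each a Python script; the robot and the scene stay as the last script left them, time stands still between calls to the robot, and variables do not carry over. Pictures are saved under pics/ and viewed, at most 14 in all, crops included, and the job is handed in when it is done.

```bash
mkdir -p pics; ls; python3 - <<'E'
from cell import r, optics
import cv2,numpy as np
for n in ("scene","side"):
    d=optics.get_image(n); cv2.imwrite(f"pics/{n}0.png",d["pixels"][:,:,::-1])
    np.savez(f"{n}0.npz",**d)
    M=np.linalg.inv(d["camera_from_world"]); print(n,d["fx"],d["cx"],d["cy"],M.round(3).tolist())
d=optics.get_image("wrist");print(d["fx"],d["mount"]);cv2.imwrite("pics/w0.png",d["pixels"][:,:,::-1])
print(r.finger_overhang,r.current_ee_rot(),r.current_t(),r.current_opening())
E
```

```text
pics
scene 426.7881313675022 312.30852551240224 202.46097085622287 [[-0.472, -0.44, 0.764, -0.463], [-0.881, 0.216, -0.42, 0.789], [0.02, -0.872, -0.49, 0.716], [0.0, 0.0, 0.0, 1.0]]
side 417.4997317193524 320.2609468379806 208.94309713169653 [[-1.0, -0.029, 0.006, 0.527], [-0.02, 0.496, -0.868, 1.289], [0.022, -0.868, -0.497, 0.649], [0.0, 0.0, 0.0, 1.0]]
348.7375409986097 [[ 4.09551313e-05 -9.58948716e-01 -2.83579545e-01  7.28620338e-02]
 [ 9.99999920e-01  1.52062857e-04 -3.69791670e-04 -1.07844480e-05]
 [ 3.97733163e-04 -2.83579507e-01  9.58948646e-01 -1.20654222e-01]
 [ 0.00000000e+00  0.00000000e+00  0.00000000e+00  1.00000000e+00]]
0.022 [ 1.29518514e-01  9.91576901e-01 -4.40247209e-04 -9.82368476e-05] 0.15 1.0013523774222177
```

View pics/scene0.png

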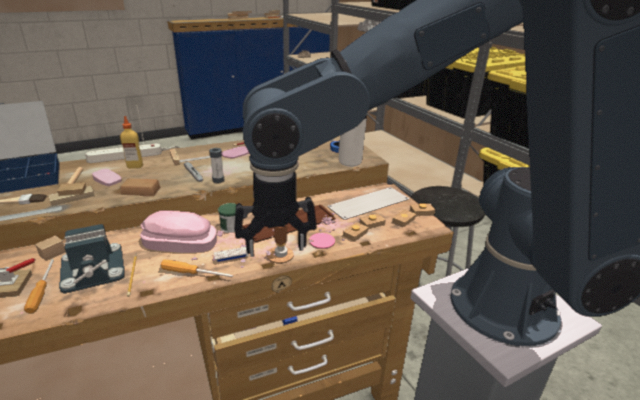

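View pics/side0.png

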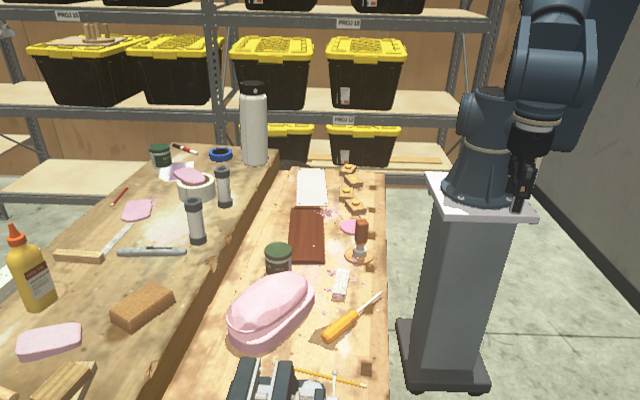

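The scene view shows a cork rest with the brown punch (281,255), a pink look-alike disc (321,240), and five blocks in two groups: (355,230), (372,219), (404,218), (423,209). The steel plate is white-ish at (370,203), the dark board at (290,222), the tin at (230,215). Next I'll cast these to the bench and go over them with the wrist camera.

```bash
cat > h.py <<'E'
from cell import r, optics
import cv2,numpy as np
from scipy.spatial.transform import Rotation as R
def qyaw(a):  # tool down; a=0: tool x=-world x ([0,1,0,0]); tool y = world y turned by a
    return (R.from_euler('z',a)*R.from_quat([0,1,0,0])).as_quat()
def cast(d,px,z,M=None):
    M=np.linalg.inv(d["camera_from_world"]) if M is None else M
    px=np.atleast_2d(np.asarray(px,float)); 
    v=np.c_[(px[:,0]-d["cx"])/d["fx"],(px[:,1]-d["cy"])/d["fy"],np.ones(len(px))]@M[:3,:3].T
    return M[:3,3]+v*((z-M[2,3])/v[:,2])[:,None]
def wrist():
    p=np.array(r.current_tool_pos()); q=r.current_ee_rot()
    d=optics.get_image("wrist"); T=np.eye(4);T[:3,:3]=R.from_quat(q).as_matrix();T[:3,3]=p
    return d,T@d["mount"]
def heights(d,M):
    v,u=np.mgrid[:400,:640]; Z=d["depth"]
    P=np.stack([(u-d["cx"])/d["fx"]*Z,(v-d["cy"])/d["fy"]*Z,Z],-1)@M[:3,:3].T+M[:3,3]
    P[Z==0]=np.nan; return P
def save(n,d,M): cv2.imwrite(f"pics/{n}.png",d["pixels"][:,:,::-1]); np.savez(f"{n}.npz",M=M,**d)
def load(n): d=dict(np.load(f"{n}.npz")); return d,d["M"]
E
python3 - <<'E'
from h import *
d=dict(np.load("scene0.npz"))
print(cast(d,[(281,260),(321,240),(355,230),(372,219),(404,218),(423,209),(370,203),(290,222),(230,225),(195,268)],0.01).round(3).tolist())
for x,y,z in [(0.45,-0.1,0.4),(0.4,-0.1,0.4),(0.4,-.1,.35)]:
  for a in (0,np.pi):
    print(x,y,z,a,r.inverse_kinematics([x,y,z],qyaw(a)))
E
```

```text
[[0.394, 0.41, 0.01], [0.429, 0.266, 0.01], [0.43, 0.147, 0.01], [0.46, 0.063, 0.01], [0.419, -0.033, 0.01], [0.437, -0.126, 0.01], [0.548, 0.009, 0.01], [0.559, 0.304, 0.01], [0.624, 0.476, 0.01], [0.463, 0.626, 0.01]]
0.45 -0.1 0.4 0 [-3.19713465e-01  6.35775241e-02  1.64890601e+00 -4.44089210e-16
  1.42910912e+00 -1.89050979e+00]
0.45 -0.1 0.4 3.141592653589793 [-3.19713465e-01  6.35775241e-02  1.64890601e+00 -4.44089210e-16
  1.42910912e+00  1.25108286e+00]
0.4 -0.1 0.4 0 [-3.57998183e-01 -3.65928082e-02  1.75061593e+00 -4.44089210e-16
  1.42756953e+00 -1.92879451e+00]
0.4 -0.1 0.4 3.141592653589793 [-3.57998183e-01 -3.65928082e-02  1.75061593e+00 -4.44089210e-16
  1.42756953e+00  1.21279814e+00]
0.4 -0.1 0.35 0 [-3.57998183e-01 -5.11856823e-03  1.83885302e+00 -4.44089210e-16
  1.30785820e+00 -1.92879451e+00]
0.4 -0.1 0.35 3.141592653589793 [-3.57998183e-01 -5.11856823e-03  1.83885302e+00 -4.44089210e-16
  1.30785820e+00  1.21279814e+00]
```

```bash
python3 - <<'E'
from h import *
r.move_to([0.42,0.15,0.38],qyaw(0))
d,M=wrist(); save("w1",d,M); print(r.current_t(), r.current_q())
E
```

```text
1.9833 [ 2.39841313e-01  4.42340902e-02  1.71712258e+00  1.44388855e-04
  1.38071450e+00 -1.33174556e+00]
```

View pics/w1.png

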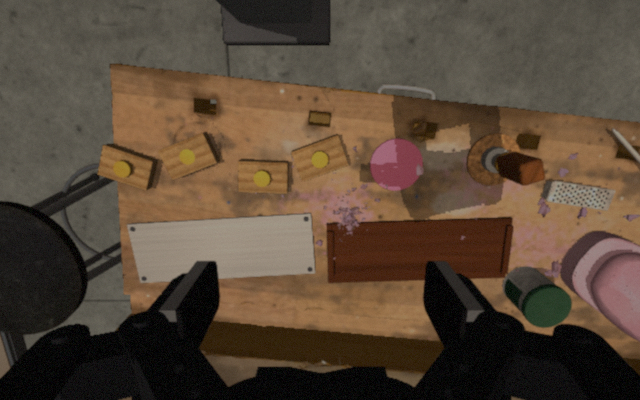

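The wrist view (image right = +y, down = +x) shows four blocks at (122,168), (188,157), (262,178) and (320,159). The pale steel plate is at (222,247) and the dark board with cleats at (420,248). The pink disc (397,164) is a look-alike. The cork rest with the punch is at (490,160), and the tin at (537,297).

Candidates:
- **Rest:** cork (490,160) or pink disc (397,164); I choose the cork.
- **Blocks to stamp:** the four above. The plug height in the depth image decides which are proud.

```bash
cat >> h.py <<'E'
def blocks(d,M,show=True):
    """find yellow plugs; returns list of (x,y,yaw of long axis,plug height,wood height,px)"""
    P=heights(d,M); hsv=cv2.cvtColor(d["pixels"],cv2.COLOR_RGB2HSV)
    m=cv2.inRange(hsv,(20,170,90),(32,255,255)); m=cv2.morphologyEx(m,cv2.MORPH_OPEN,np.ones((3,3)))
    n,lab,st,c=cv2.connectedComponentsWithStats(m); out=[]
    H=P[:,:,2]
    for i in range(1,n):
        if st[i,4]<60: continue
        core=cv2.erode((lab==i).astype(np.uint8),np.ones((3,3)))>0
        zp=np.nanmedian(H[core]); xy=np.nanmedian(P[core],0)[:2]
        dist=np.hypot(P[...,0]-xy[0],P[...,1]-xy[1])
        zw=np.nanmedian(H[(dist>.015)&(dist<.021)])
        near=((dist<.046)&(H>zw-.006)&(H<zw+.012)).astype(np.uint8)
        k,l2,s2,c2=cv2.connectedComponentsWithStats(near)
        ys,xs=np.nonzero(near)
        Q=cast(d,np.c_[xs,ys],zw,M)[:,:2].astype(np.float32)
        (cx,cy),(a,b),ang=cv2.minAreaRect(Q)
        yaw=np.deg2rad(ang+(90 if b>a else 0)); yaw=(yaw+np.pi/2)%np.pi-np.pi/2
        pc=cast(d,c[i],zp,M)[0]
        out.append((pc[0],pc[1],yaw,zp,zw,c[i]))
        if show: print("plug",pc[:2].round(4),"rect",round(cx,4),round(cy,4),"size",round(a,4),round(b,4),"yaw",round(yaw,3),"zp",zp.round(4),"zw",zw.round(4),c[i].round(),"A",st[i,4])
    return out
E
python3 - <<'E'
from h import *
d,M=load("w1"); blocks(d,M)
P=heights(d,M)
print("bench z",[P[v,u].round(3).tolist() for u,v in [(340,190),(222,247),(420,248),(520,165),(475,178)]])
hsv=cv2.cvtColor(d["pixels"],cv2.COLOR_RGB2HSV)
for u,v in [(222,247),(420,248),(475,175),(397,164),(262,178),(122,168)]: print((u,v),hsv[v,u])
E
python3 - <<'E'
import cv2
im=cv2.imread("pics/w1.png"); a=cv2.resize(im[130:220,85:365],(800,257),interpolation=cv2.INTER_CUBIC); b=cv2.resize(im[110:210,420:660],(533,240),interpolation=cv2.INTER_CUBIC)
import numpy as np
b=cv2.copyMakeBorder(b,0,0,0,800-b.shape[1],cv2.BORDER_CONSTANT); cv2.imwrite("pics/c1.png",np.vstack([a,b]))
E
```

```text
plug [ 0.4237 -0.0359] rect 0.4234 -0.0335 size 0.0448 0.0718 yaw -1.208 zp 0.0193 zw 0.0192 [186. 157.] A 147
plug [0.4259 0.1487] rect 0.4052 0.1505 size 0.0163 0.0834 yaw -1.57 zp 0.0271 zw 0.4362 [320. 159.] A 204
plug [ 0.4389 -0.1239] rect 0.4389 -0.1221 size 0.0721 0.047 yaw 1.224 zp 0.0271 zw 0.0191 [122. 169.] A 207
plug [0.4522 0.0678] rect 0.4527 0.0687 size 0.0703 0.0457 yaw 1.535 zp 0.0272 zw 0.0191 [261. 178.] A 187
bench z [[0.476, 0.179, -0.0], [0.566, -0.002, 0.004], [0.566, 0.303, 0.007], [0.42, 0.381, 0.101], [0.456, 0.373, 0.006]]
(222, 247) [ 18  49 157]
(420, 248) [  8 168  76]
(475, 175) [ 15 165  88]
(397, 164) [175 126 132]
(262, 178) [ 23 181 159]
(122, 168) [ 21 179 158]
```

View pics/c1.png

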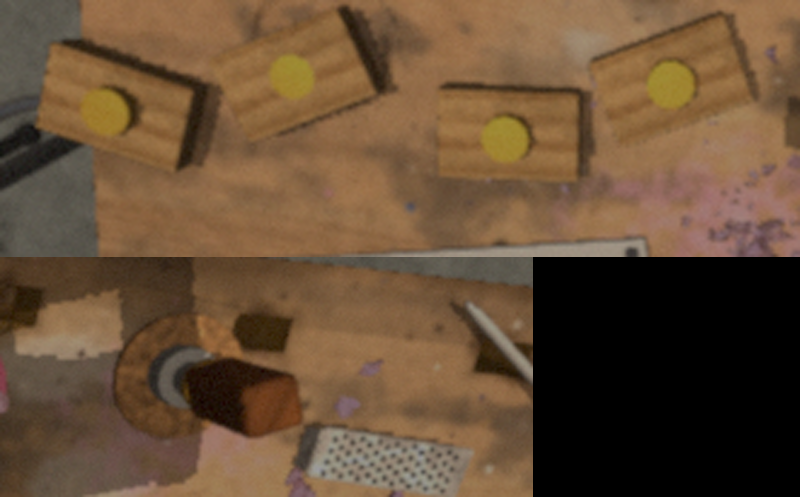

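The crop shows the rightmost-but-lit plug (188,157) without a shadow, and depth confirms it is flush. The other three stand 8 mm proud (0.027 against 0.019). The punch stands on the brown cork at (490,160). Now I'll measure the fixtures.

```bash
sed -i 's/zw=np.nanmedian(H\[(dist>.015)/zw=np.nanmedian(H[(H<.06)\&(dist>.015)/' h.py; cat >> h.py <<'E'
def rect(mask,d,M,z):
    n,l,st,_=cv2.connectedComponentsWithStats(cv2.morphologyEx(mask.astype(np.uint8),cv2.MORPH_OPEN,np.ones((3,3))))
    i=1+st[1:,4].argmax(); ys,xs=np.nonzero(l==i)
    (cx,cy),(a,b),ang=cv2.minAreaRect(cast(d,np.c_[xs,ys],z,M)[:,:2].astype(np.float32))
    yaw=np.deg2rad(ang+(90 if b>a else 0)); return np.round([cx,cy,a,b,(yaw+np.pi/2)%np.pi-np.pi/2],4)
E
python3 - <<'E'
from h import *
d,M=load("w1"); blocks(d,M); P=heights(d,M); X,Y,H=P[...,0],P[...,1],P[...,2]
print("plate",rect((H>.0025)&(H<.0055)&(X>.49)&(X<.65)&(Y<.155),d,M,.004))
print("board",rect((H>.0045)&(H<.016)&(X>.49)&(X<.65)&(Y>.14)&(Y<.46),d,M,.007))
rm=(H>.0045)&(H<.0075)&(X<.5)&(Y>.31)&(Y<.5)
ys,xs=np.nonzero(rm); Q=cast(d,np.c_[xs,ys],.006,M)[:,:2].astype(np.float32); print("rest",cv2.minEnclosingCircle(Q),len(Q))
pm=(H>.003)&(H<.008)&(X<.5)&(Y>.2)&(Y<.32); print("pink",pm.sum(), P[164,397])
tm=(H>.100)&(H<.112)&(X<.5)&(Y>.3)&(Y<.5); print("handle top",rect(tm,d,M,.106),np.nanmedian(H[tm]))
fm=(H>.019)&(H<.025)&(X<.5)&(Y>.3)&(Y<.5); ys,xs=np.nonzero(fm);Q=cast(d,np.c_[xs,ys],.022,M)[:,:2].astype(np.float32); print("foot top",cv2.minEnclosingCircle(Q),len(Q))
E
```

```text
plug [ 0.4237 -0.0359] rect 0.4234 -0.0335 size 0.0448 0.0718 yaw -1.208 zp 0.0193 zw 0.0192 [186. 157.] A 147
plug [0.4259 0.1487] rect 0.4262 0.1488 size 0.0454 0.0697 yaw -1.218 zp 0.0271 zw 0.019 [320. 159.] A 204
plug [ 0.4389 -0.1239] rect 0.4389 -0.1221 size 0.0721 0.047 yaw 1.224 zp 0.0271 zw 0.0191 [122. 169.] A 207
plug [0.4522 0.0678] rect 0.4527 0.0687 size 0.0703 0.0457 yaw 1.535 zp 0.0272 zw 0.0191 [261. 178.] A 187
plate [ 5.6960e-01 -7.0000e-04  1.0020e-01  2.7950e-01 -1.5086e+00]
board [ 0.5672  0.301   0.109   0.282  -1.539 ]
rest ((0.4546544551849365, 0.42612943053245544), 0.07554767280817032) 1235
pink 2111 [0.4357218  0.2588834  0.00819828]
handle top [ 0.4273  0.3923  0.0282  0.0286 -1.259 ] 0.10544735517151707
foot top ((0.453640878200531, 0.43840086460113525), 0.06899486482143402) 426
```

```bash
cat >> h.py <<'E'
PLATE=np.array([.5696,-.0007]); PYAW=1.633
def gyaw(t):
    return min((t+k*np.pi for k in range(-3,4)),key=lambda a:abs(a+np.pi/2))
def look(x,y,z=.27,a=-np.pi/2):
    r.move_to([x,y,z],qyaw(a)); return wrist()
def nearest(L,x,y): return min(L,key=lambda b:np.hypot(b[0]-x,b[1]-y))
def pick(x,y,yaw,z,opening=.78,squeeze=30):
    a=gyaw(yaw); r.set_gripper(opening)
    r.move_to([x,y,.12],qyaw(a)); r.move_linear([x,y,z],vel=.1)
    r.set_gripper(0,squeeze); print("grip",round(r.current_opening(),3),np.round(r.current_finger_force(),1))
    r.move_linear([x,y,.14],vel=.15); print("lifted",round(r.current_opening(),3))
def place(x,y,yaw,z,opening=.75):
    r.move_to([x,y,.12],qyaw(gyaw(yaw))); r.move_linear([x,y,z+.012],vel=.15); r.move_linear([x,y,z],vel=.03)
    r.sleep(.15); print("place F",np.round(r.current_contact_force(),1),"z",np.round(r.current_tool_pos(),4))
    r.set_gripper(opening); r.move_linear([x,y,.14],vel=.15)
E
python3 - <<'E'
from h import *
u=np.array([np.cos(PYAW),np.sin(PYAW)])
d,M=look(.43,.13); L=blocks(d,M)
b=nearest(L,.4259,.1487)
pick(b[0],b[1],b[2],.026)
p=PLATE+.09*u; place(p[0],p[1],PYAW,.0303)
d,M=look(.52,.05,.3); save("w2",d,M); blocks(d,M); print(r.current_t())
E
```

```text
plug [0.4567 0.0636] rect 0.4534 0.0682 size 0.071 0.0449 yaw 1.534 zp 0.027 zw 0.0192 [346. 229.] A 70
plug [ 0.4234 -0.036 ] rect 0.4241 -0.0341 size 0.0456 0.0727 yaw -1.208 zp 0.0191 zw 0.0191 [316. 303.] A 178
plug [ 0.4396 -0.1203] rect 0.4426 -0.1149 size 0.0577 0.0464 yaw 1.232 zp 0.0271 zw 0.019 [329. 365.] A 123
grip 0.518 30.4
lifted 0.517
place F [-2.1 -0.5  6.1] z [0.5641 0.0891 0.0307]
plug [0.4256 0.1451] rect 0.4275 0.1478 size 0.0456 0.07 yaw -1.217 zp 0.0272 zw 0.0191 [234.  76.] A 246
plug [0.5621 0.0972] rect 0.5632 0.0926 size 0.0449 0.0697 yaw -1.506 zp 0.0311 zw 0.0233 [361. 123.] A 149
plug [ 0.4212 -0.0363] rect 0.425 -0.0349 size 0.0464 0.0707 yaw -1.205 zp 0.0194 zw 0.0193 [242. 233.] A 118
plug [ 0.4401 -0.1238] rect 0.4408 -0.1233 size 0.073 0.0448 yaw 1.227 zp 0.0273 zw 0.0193 [260. 300.] A 211
10.625
```

View pics/w2.png

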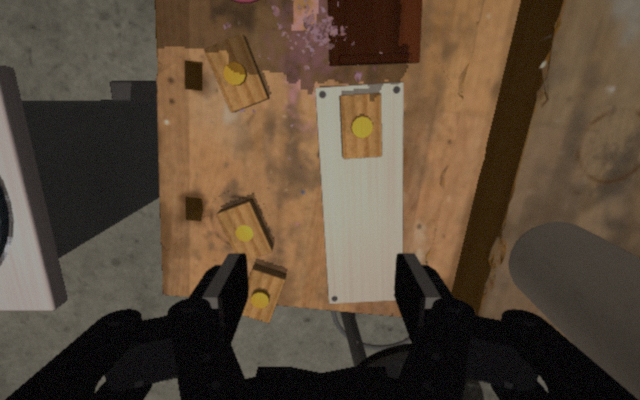

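The view shows the mid block laid on the plate (361,123) with proud ones left at (234,76) and (260,300); the flush one is at (242,233). The partial plug mask biased one grasp by about 4 mm, which is harmless. I'll use the rect centre from now on.

```bash
sed -i 's/out.append((pc\[0\],pc\[1\]/out.append((cx,cy/; s/(20,170,90)/(20,150,70)/; s/dist<.046/dist<.049/' h.py
python3 - <<'E'
from h import *
u=np.array([np.cos(PYAW),np.sin(PYAW)])
for (x,y),s in (((.4275,.1478),0),((.4408,-.1233),-.09)):
    d,M=look(x+.02,y-.05,.27); L=blocks(d,M)
    b=nearest(L,x,y); e=np.hypot(b[0]-x,b[1]-y)
    if e>.06 or b[3]-b[4]<.005: print("missing",b); break
    pick(b[0],b[1],b[2],.026)
    p=PLATE+s*u; place(p[0],p[1],PYAW,.0303)
d,M=look(.52,.02,.33); save("w3",d,M); blocks(d,M); print(r.current_t())
E
```

```text
plug [0.4263 0.1481] rect 0.4268 0.148 size 0.0448 0.0697 yaw -1.218 zp 0.0271 zw 0.0192 [302. 122.] A 414
plug [0.5624 0.0936] rect 0.5625 0.0931 size 0.0459 0.0703 yaw -1.506 zp 0.0311 zw 0.0232 [432. 176.] A 370
plug [ 0.4237 -0.0351] rect 0.4243 -0.0342 size 0.0459 0.0722 yaw -1.208 zp 0.0192 zw 0.0191 [302. 280.] A 233
plug [ 0.4398 -0.1232] rect 0.4403 -0.1223 size 0.0742 0.0456 yaw 1.224 zp 0.0272 zw 0.0192 [316. 347.] A 208
grip 0.515 30.4
lifted 0.518
place F [-3.1 -0.6  6.9] z [ 0.5697 -0.0007  0.0307]
plug [ 0.4396 -0.1247] rect 0.4399 -0.1252 size 0.0697 0.0448 yaw 1.224 zp 0.0271 zw 0.0192 [301. 124.] A 422
grip 0.52 30.4
lifted 0.518
place F [-3.3  0.5  7.1] z [ 0.5753 -0.0905  0.0307]
plug [0.5627 0.0931] rect 0.5632 0.0925 size 0.045 0.0698 yaw -1.506 zp 0.0311 zw 0.0232 [360.  98.] A 338
plug [5.685e-01 1.000e-04] rect 0.569 -0.0002 size 0.045 0.0707 yaw -1.508 zp 0.0313 zw 0.0232 [362. 177.] A 288
plug [ 0.4236 -0.0356] rect 0.4249 -0.0354 size 0.0463 0.0703 yaw -1.213 zp 0.0191 zw 0.0193 [247. 202.] A 218
plug [ 0.574  -0.0893] rect 0.5745 -0.0891 size 0.045 0.072 yaw -1.504 zp 0.0311 zw 0.0232 [364. 244.] A 235
26.1667
```

View pics/w3.png

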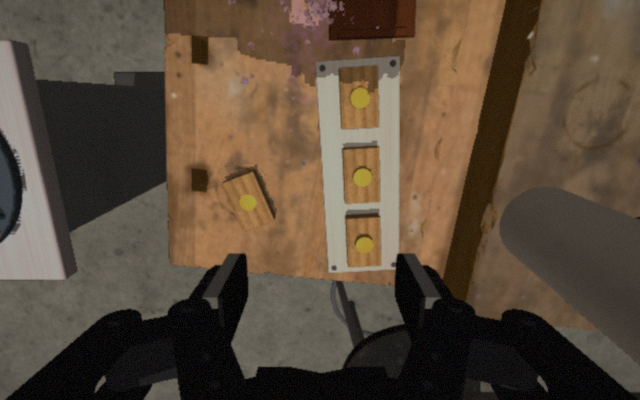

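All three proud blocks lie flat on the plate at (360,98), (362,177) and (364,244), with wood tops at 23 mm. Next, the punch and rest.

```bash
cat >> h.py <<'E'
def circ(d,M,mask,z):
    ys,xs=np.nonzero(mask); Q=cast(d,np.c_[xs,ys],z,M)[:,:2].astype(np.float32)
    h=cv2.convexHull(Q)[:,0]; A=np.c_[2*h,np.ones(len(h))]; s=np.linalg.lstsq(A,(h**2).sum(1),rcond=None)[0]
    return s[0],s[1],np.sqrt(s[2]+s[0]**2+s[1]**2)
def big(m):
    n,l,st,_=cv2.connectedComponentsWithStats(cv2.morphologyEx(m.astype(np.uint8),cv2.MORPH_OPEN,np.ones((3,3))))
    return l==1+st[1:,4].argmax()
E
python3 - <<'E'
from h import *
d,M=look(.42,.34,.28); save("w4",d,M)
P=heights(d,M); X,Y,H=P[...,0],P[...,1],P[...,2]; near=np.hypot(X-.4273,Y-.3923)<.07
print("handle",rect(near&(H>.101)&(H<.112),d,M,.106),np.nanmedian(H[near&(H>.1)&(H<.115)]))
print("rest",circ(d,M,big(near&(H>.0045)&(H<.03)),.006)); 
print("foot",circ(d,M,big(near&(H>.0195)&(H<.0245)),.022))
E
```

```text
handle [ 0.4283  0.3949  0.0275  0.0275 -1.2523] 0.10563313589047943
rest (np.float64(0.43073488394456755), np.float64(0.3971116931885888), np.float64(0.037584395750355507))
foot (np.float64(0.4239098500100545), np.float64(0.4072677365609907), np.float64(0.005116452449911671))
```

View pics/w4.png

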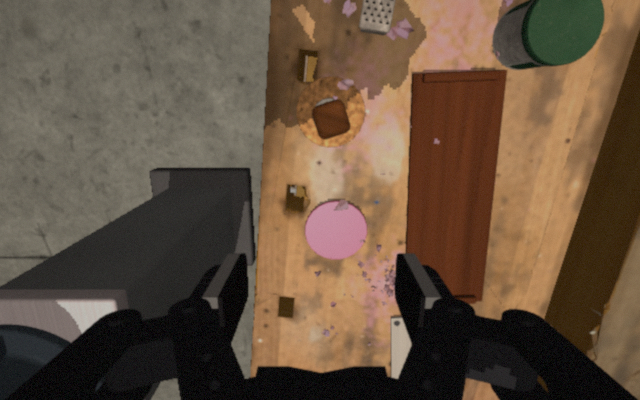

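The close view shows the punch handle top at (331,118) on the cork (332,112). The pink disc is at (337,230), the board at (455,185) and the tin at (560,30). Handle centre and rest centre agree to 3 mm, and the radius is 37.6 mm as it should be. Now I'll grip the punch.

```bash
python3 - <<'E'
from h import *
d,M=load("w4"); P=heights(d,M); X,Y,H=P[...,0],P[...,1],P[...,2]
print("board floor+cleats",rect((H>.0045)&(H<.016)&(X>.5)&(X<.66)&(Y>.15)&(Y<.47),d,M,.006))
x,y,a=.4285,.3949,-1.2523
r.set_gripper(.7); r.move_to([x,y,.17],qyaw(a)); r.move_linear([x,y,.077],vel=.1)
r.set_gripper(0,80); print("grip",r.current_opening(),r.current_finger_force(),r.current_contact_force())
r.move_linear([x,y,.18],vel=.1); print(r.current_opening(),r.current_contact_force())
d,M=look(.45,.0,.33,a); save("w5",d,M); blocks(d,M); print(r.current_t())
E
```

```text
board floor+cleats [ 0.5724  0.2982  0.1     0.2823 -1.5361]
grip 0.3155879205553438 79.47582006454468 [-0.52660931 -0.10371648  5.90587488]
0.32220644604712195 [-0.30617097 -0.17901669 -2.32431779]
plug [0.5621 0.0929] rect 0.5624 0.0926 size 0.0463 0.0697 yaw -1.507 zp 0.0311 zw 0.0231 [438. 117.] A 314
plug [ 0.4234 -0.0357] rect 0.4242 -0.0353 size 0.0451 0.0705 yaw -1.207 zp 0.0193 zw 0.0191 [293. 180.] A 234
plug [5.678e-01 2.000e-04] rect 0.5683 -0.0003 size 0.0464 0.0702 yaw -1.51 zp 0.0311 zw 0.0231 [412. 191.] A 258
plug [ 0.5735 -0.0893] rect 0.5739 -0.0892 size 0.0462 0.0714 yaw -1.51 zp 0.0311 zw 0.0231 [390. 255.] A 211
32.55
```

View pics/w5.png

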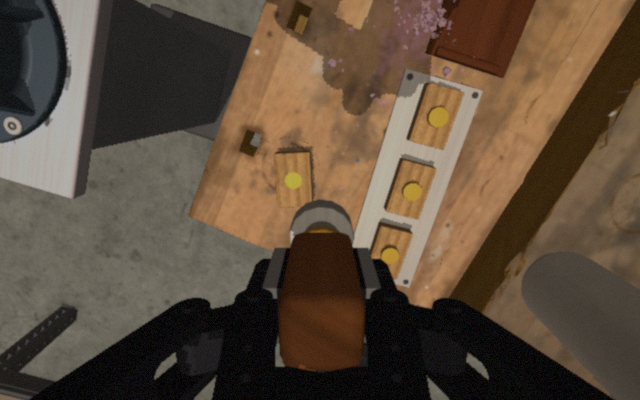

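The punch is held upright (foot at (320,222)); the plugs at (438,117), (412,191) and (390,255) are unmoved. I'll press them one by one.

```bash
cat >> h.py <<'E'
def press(x,y,a,h=.071,top=.0231):
    r.move_to([x,y,.15],qyaw(a)); z=top+.008+h+.006; r.move_linear([x,y,z],vel=.1); r.sleep(.3)
    f0=r.current_contact_force()[2]; log=[]; zend=top+h-.003
    while z>zend:
        z-=.0005; r.move_linear([x,y,z],vel=.006); f=r.current_contact_force()[2]-f0; log.append(round(f,1))
        if f>26: break
    r.sleep(.3); print("F",log,"z",r.current_tool_pos()[2].round(4),"flush exp",top+h,"op",round(r.current_opening(),3), "end F",np.round(r.current_contact_force(),1))
    r.move_linear([x,y,z+.012],vel=.02); r.move_linear([x,y,.16],vel=.1)
E
python3 - <<'E'
from h import *
a=-1.2523
press(.5625,.0927,a)
d,M=look(.45,.0,.33,a); save("w6",d,M); blocks(d,M); print(r.current_t())
E
```

```text
F [np.float64(0.1), np.float64(-0.2), np.float64(-0.4), np.float64(0.7), np.float64(-0.2), np.float64(0.2), np.float64(-0.7), np.float64(-0.4), np.float64(-0.1), np.float64(0.1), np.float64(0.3), np.float64(5.6), np.float64(6.3), np.float64(7.5), np.float64(8.1), np.float64(7.4), np.float64(6.9), np.float64(6.8), np.float64(7.0), np.float64(7.9), np.float64(7.4), np.float64(7.4), np.float64(6.9), np.float64(7.2), np.float64(6.5), np.float64(7.6), np.float64(6.7), np.float64(11.8), np.float64(17.1), np.float64(23.9), np.float64(30.2)] z 0.0945 flush exp 0.09409999999999999 op 0.317 end F [-9.9 -1.7 26.9]
plug [ 0.4234 -0.0357] rect 0.4242 -0.0352 size 0.045 0.0705 yaw -1.208 zp 0.0191 zw 0.0192 [293. 180.] A 236
plug [5.678e-01 1.000e-04] rect 0.5683 -0.0003 size 0.0463 0.0702 yaw -1.51 zp 0.0311 zw 0.0231 [412. 191.] A 263
plug [ 0.5734 -0.0892] rect 0.574 -0.0891 size 0.0461 0.0717 yaw -1.507 zp 0.0311 zw 0.0231 [390. 255.] A 214
44.7917
```

```bash
sed -i 's/if f>26/if f>16/' h.py; python3 - <<'E'
from h import *
d,M=load("w6"); cv2.imwrite("pics/c6.png",cv2.resize(d["pixels"][60:230,340:500,::-1],None,fx=3,fy=3))
P=heights(d,M); c=np.hypot(P[...,0]-.5625,P[...,1]-.0927); H=P[...,2]
print("centre",np.nanmedian(H[c<.008]),"ring",np.nanmedian(H[(c>.014)&(c<.021)]))
print(rect((c<.05)&(H>.018)&(H<.03),d,M,.0231))
hsv=cv2.cvtColor(d["pixels"],cv2.COLOR_RGB2HSV); print(np.median(hsv[c<.008],0))
E
```

```text
centre 0.023153341715230785 ring 0.023023203787637614
[ 0.5626  0.0926  0.046   0.0697 -1.5067]
[ 15.  143.  160.5]
```

View pics/c6.png

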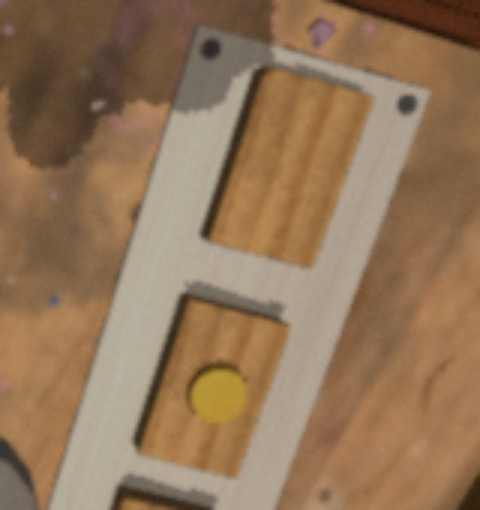

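The crop shows the first block unmoved at (438,117), its plug now pressed flush: the depth is level and the brass has just sunk below the wood surface. Now the other two.

```bash
cat >> h.py <<'E'
def state(d,M,x,y):
    P=heights(d,M); c=np.hypot(P[...,0]-x,P[...,1]-y); H=P[...,2]
    print("blk",rect((c<.05)&(H>.018)&(H<.034),d,M,.0231),"plug-wood",np.round(np.nanmedian(H[c<.008])-np.nanmedian(H[(H<.05)&(c>.014)&(c<.021)]),4))
E
python3 - <<'E'
from h import *
a=-1.2523
press(.5683,-.0002,a)
d,M=look(.45,.0,.33,a); L=blocks(d,M,False); b=nearest(L,.574,-.0891); print(b[:5])
if np.hypot(b[0]-.574,b[1]+.0891)<.004:
    press(.574,-.0891,a); d,M=look(.45,.0,.33,a)
    save("w7",d,M)
    for p in ((.5625,.0927),(.5683,-.0002),(.574,-.0891)): state(d,M,*p)
print(r.current_t())
E
```

```text
F [np.float64(0.5), np.float64(1.3), np.float64(0.8), np.float64(0.7), np.float64(0.8), np.float64(0.6), np.float64(0.4), np.float64(-0.4), np.float64(0.2), np.float64(0.4), np.float64(1.7), np.float64(5.9), np.float64(7.9), np.float64(8.0), np.float64(7.8), np.float64(7.9), np.float64(8.5), np.float64(7.8), np.float64(7.8), np.float64(7.7), np.float64(7.8), np.float64(8.1), np.float64(7.7), np.float64(7.4), np.float64(7.8), np.float64(7.2), np.float64(7.9), np.float64(12.2), np.float64(19.1)] z 0.0945 flush exp 0.09409999999999999 op 0.316 end F [-4.9 -0.1 16. ]
(0.5739511847496033, -0.0891055017709732, np.float64(-1.509990450219719), np.float64(0.031087814977263095), np.float64(0.022991739073735695))
F [np.float64(0.5), np.float64(0.4), np.float64(1.0), np.float64(-0.2), np.float64(0.6), np.float64(-0.5), np.float64(0.3), np.float64(-0.2), np.float64(0.3), np.float64(0.2), np.float64(1.0), np.float64(7.0), np.float64(7.2), np.float64(6.8), np.float64(7.4), np.float64(7.8), np.float64(6.9), np.float64(7.9), np.float64(6.8), np.float64(7.5), np.float64(7.8), np.float64(8.0), np.float64(7.5), np.float64(8.2), np.float64(7.4), np.float64(7.0), np.float64(7.8), np.float64(12.3), np.float64(17.9)] z 0.0946 flush exp 0.09409999999999999 op 0.324 end F [-4.1  0.7 15.7]
blk [ 0.5627  0.0926  0.046   0.0697 -1.5103] plug-wood 0.0002
blk [ 5.6840e-01 -3.0000e-04  4.6200e-02  7.0200e-02 -1.5102e+00] plug-wood 0.0001
blk [ 0.5741 -0.0891  0.046   0.0709 -1.5045] plug-wood -0.0002
68.1583
```

All three are flush and unmoved. Now the punch goes back.

```bash
python3 - <<'E'
from h import *
a=-1.2523; x,y=.4309,.3971
r.move_to([x,y,.18],qyaw(a)); r.move_linear([x,y,.085],vel=.1); r.sleep(.3); f0=r.current_contact_force()[2]; z=.085
while z>.0755:
    z-=.0005; r.move_linear([x,y,z],vel=.01)
    if r.current_contact_force()[2]-f0>4: break
print("z",z,r.current_contact_force()-0)
r.set_gripper(.7); r.sleep(.3); r.move_linear([x,y,.18],vel=.08)
d,M=look(.42,.34,.28); save("w8",d,M)
P=heights(d,M); X,Y,H=P[...,0],P[...,1],P[...,2]; near=np.hypot(X-.43,Y-.396)<.07
print("handle",rect(near&(H>.101)&(H<.112),d,M,.106),np.nanmedian(H[near&(H>.1)&(H<.115)]))
print("rest",circ(d,M,big(near&(H>.0045)&(H<.03)),.006)); print(r.current_t())
E
```

```text
z 0.077 [-2.05749052 -2.10123749  5.32016054]
handle [ 0.4307  0.397   0.0273  0.0275 -1.2486] 0.10557952888927741
rest (np.float64(0.4307079981965013), np.float64(0.3972268284942624), np.float64(0.03755814096319007))
77.8583
```

View pics/w8.png

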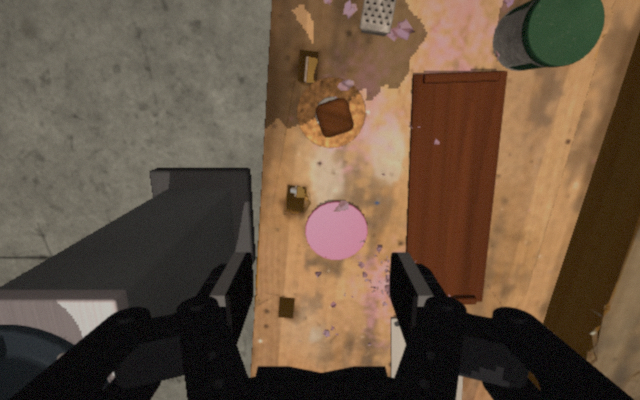

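The punch stands upright at (335,117), within 0.3 mm of the rest's middle, and the handle top height is right. Last step is moving the blocks to the board, after a fresh look at it.

```bash
python3 - <<'E'
from h import *
d,M=look(.50,.2,.34); P=heights(d,M); X,Y,H=P[...,0],P[...,1],P[...,2]
bd=rect((H>.0045)&(H<.0085)&(X>.5)&(X<.66)&(Y>.15)&(Y<.45),d,M,.006); print("board",bd, rect((H>.0045)&(H<.016)&(X>.5)&(X<.66)&(Y>.15)&(Y<.45),d,M,.006))
u=np.array([np.cos(bd[4]),np.sin(bd[4])]); u*=np.sign(u[1]); byaw=np.arctan2(u[1],u[0])
assert abs(bd[0]-.571)<.006 and abs(bd[1]-.299)<.006
for (x,y),s in zip([(.5627,.0926),(.5684,-.0003),(.5741,-.0891)],(.082,0,-.082)):
    d,M=look(x-.05,y-.07,.27); P=heights(d,M); c=np.hypot(P[...,0]-x,P[...,1]-y)
    b=rect((c<.05)&(P[...,2]>.018)&(P[...,2]<.034),d,M,.0231); print("block",b)
    if np.hypot(b[0]-x,b[1]-y)>.004: print("moved, stop"); break
    pick(b[0],b[1],b[4],.030)
    p=bd[:2]+s*u; place(p[0],p[1],byaw,.0323)
d,M=look(.50,.2,.34); save("w9",d,M); P=heights(d,M)
for s in (.082,0,-.082): state(d,M,*(bd[:2]+s*u))
print(r.current_t())
E
```

```text
board [ 0.5735  0.2718  0.0998  0.2246 -1.5374] [ 0.5608  0.2705  0.1253  0.2262 -1.538 ]Traceback (most recent call last):
  File "<stdin>", line 5, in <module>
AssertionError
```

The board ran out of the top of this view, so that fit is truncated. The full-view fits (y = 0.298 and 0.301, x = 0.572, yaw −1.537) agree, so I'll use those.

```bash
python3 - <<'E'
from h import *
bd=np.array([.573,.2988]); byaw=np.pi-1.537; u=np.array([np.cos(byaw),np.sin(byaw)])
for (x,y),s in zip([(.5627,.0926),(.5684,-.0003),(.5741,-.0891)],(.08,0,-.08)):
    d,M=look(x-.05,y-.07,.27); P=heights(d,M); c=np.hypot(P[...,0]-x,P[...,1]-y)
    b=rect((c<.05)&(P[...,2]>.018)&(P[...,2]<.034),d,M,.0231); print("block",b)
    if np.hypot(b[0]-x,b[1]-y)>.004: print("moved, stop"); break
    pick(b[0],b[1],b[4],.030)
    p=bd+s*u; place(p[0],p[1],byaw,.0323)
d,M=look(.47,.24,.34); save("w9",d,M)
for s in (.08,0,-.08): state(d,M,*(bd+s*u))
P=heights(d,M)
for s in (.08,0,-.08):
    c=np.hypot(*np.moveaxis(P[...,:2]-(bd+s*u),-1,0)); print("top",np.nanmedian(P[...,2][(P[...,2]<.05)&(c<.02)]))
print(r.current_t())
E
```

```text
block [ 0.5629  0.0926  0.0446  0.0697 -1.5095]
grip 0.521 31.3
lifted 0.518
place F [-1.5 -1.8  5.1] z [0.5704 0.3788 0.0328]
block [ 5.6890e-01 -9.0000e-04  4.5100e-02  6.9700e-02 -1.5096e+00]
grip 0.516 31.0
lifted 0.523
place F [-2.4 -1.4  4.9] z [0.5731 0.2989 0.0328]
block [ 0.5741 -0.0905  0.0442  0.0698 -1.5113]
grip 0.52 31.3
lifted 0.517
place F [-2.3 -1.6  5.9] z [0.5758 0.2189 0.0328]
blk [ 0.5695  0.3785  0.0462  0.0704 -1.5367] plug-wood -0.0002
blk [ 0.5724  0.2987  0.0459  0.0701 -1.5367] plug-wood 0.0001
blk [ 0.5751  0.219   0.046   0.0708 -1.5367] plug-wood 0.0001
top 0.025112514723344748
top 0.025052641247898244
top 0.02515839644925355
104.725
```

View pics/w9.png

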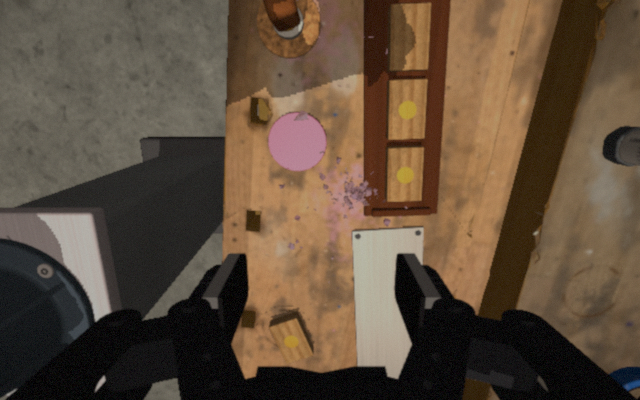

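The three blocks lie flat on the board between the cleats at (410,38), (407,110) and (405,175). Their tops are at 25 mm and their plugs flush. The stamped block at (290,342) and the punch at (288,20) are in place, and the arm is clear of everything.

```bash
python3 -c "
from h import *
print(r.hand_in())"
```

```text
the job is handed in; nothing more can be done
None
```

I handed the job in at about 105 s: the three proud blocks are stamped flush and lie flat on the dark board, the punch stands in the middle of its cork rest, and the already stamped block, tin, rasp and screwdriver were left alone.

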